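Tap out a ball magnet and hand it over in its bead dish

ROBOT

A 7-joint arm with a two-finger parallel gripper is mounted at the origin on the work surface. World frame = base frame: x ahead of the robot, y to its left, z up, the work surface at z = 0. Lengths are in m, angles in degrees, forces in N, time in s.
With the tool pointing down it reaches from about 0.4 to 0.875 m from the base axis. Payload 4.4 kg.
Tool frame: the origin (TCP) lies midway between the tips of the shut fingers; the grasp point (between the pads) lies 19 mm behind it; z points along the fingers, y is the direction in which the jaws open and shut (so a half turn about z gives the same grasp; the last joint's range is limited). The gripper opens to 85 mm and grips with 20 to 120 N. Pads are 22 mm wide; open, the fingers measure 114 mm over their backs; the gripper's body (76 mm by 85 mm) begins 54 mm behind the grasp point. The pads swing forward as they close: fully open they stand 13 mm farther back than shut.
Start: joints at [61.433, 36.005, 2.206, 86.941, -1.547, 57.084, -1.146], TCP at [0.273, -0.59, 0.231] pointing down, gripper open.
Joint ranges: [-175.42, 175.42], [-21.48, 121.26], [-71.46, 75.88], [10.55, 141.38], [-63.04, 243.04], [13.31, 113.54], [-168.57, 168.57]. Speed limits (degrees/s): [147.25, 147.25, 180, 180, 180, 180, 180].

INTERFACE

Orientations are given as [roll, pitch, yaw] about the fixed x, y, z axes, in that order (R = Rz(yaw) Ry(pitch) Rx(roll)).
In Python, from rig import status, viewer, order gives the robot as it stands.
- The arm moves only by the tool carry_out, never from a script. Its argument "commands" is one flat list of numbers, 5 for each row, row after row: the opening, from 0 (shut) to 1 (fully open), then the shift along the tool's x, y, z in mm, then the turn about the tool's z in degrees. In form: [fingers, dx, dy, dz, yaw, fingers, dx, dy, dz, yaw, ...]. A call has exactly 8 rows; each row shifts and turns the pose as measured when the row begins, along the tool's axes as they then stand; what a row does not reach is not made up. A row lasts 1/10 s, in which the tool goes at most 50 mm and 8.59 degrees, less where a joint would pass 70% of its speed; a pose out of reach is approached as far as the arm can. A call with a gripper value outside its range is refused whole. The fingers move at their own pace and stop on an object; "newtons" is the grip in N (left out, the last holds). Time passes only in rows, so rows that do not move let the fingers close, or fill a call up. It gives the time, the measured TCP pose, the force and the opening at its end, in the units of the state.
- status.get_state(): the state, without advancing time (a new reading comes with each control period).
- viewer.camera(name): name is "side" or "top" or "wrist"; returns a dict with "color" (420x560x3 uint8, blue, green, red), "mtx" (3x3 intrinsics, pixels), "world_from_camera" (4x4, takes a point from camera to world coordinates). Camera axes: x right, y down, z forward; pixel columns grow to the right and rows downward; lengths in m; the calibration is good to about 2 mm. A picture is of the moment at which its call begins. There is no depth.
- order.job_done(): hands the job in, once; it reports no verdict.
The state is a dict: "time": time; "joint_pos": joint angles; "qvel": joint speeds; "joint_torque": joint torques, N m; "ee_pos": TCP position; "tcp_rot": TCP orientation; "wrist_force": force on the tool from outside, world axes, zero at the start; "moment": the same for the moment, N m; "grip_width": finger opening in m.
Only numpy, scipy, OpenCV 4.12 (cv2) and the standard library are available. Lean on these libraries where they do the work, as an engineer would, in place of code of your own. Each camera call takes 0.05 s, during which the arm holds its last target.

TASK

Somebody standing across the table, opposite the robot, wants the ball magnet that is left in the push dispenser. Take the mallet by its handle, tap the dispenser's red plunger fully down with it (not with the gripper) so that the ball rolls down the chute into the bead dish, and stand the mallet back on its head on the table. Then take the dish by the ear that sticks out, draw it from under the chute and lift it at least 10 cm above the table, turning it a quarter turn so that the free ear points straight across at the far edge, always level and with the ball lying in the middle, and finish still holding it there, level and motionless, with the other things on the table left alone.

Things in the scene. Friction and masses are not known exactly. Their poses are not given: they have to be found in the camera images.
- dispenser: Push dispenser for ball magnets: blue cast C-frame fixed to the table. Origin: on the table straight below the plunger's axis; z up; -x is the way its chute points. Base plate (84 mm wide) and column lie at x = +20 to +145 mm; a clear empty magazine tube rises behind to 170 mm. The head (48 mm wide, top 113 mm up) overhangs: under head and chute the table is free and the dish stands there
- lip (a point): end of the chute's floor, 65 mm from the plunger's axis and 52 mm above the table, over the dish; the chute (25 mm wide) slopes down at 20 deg to it; its underside there is 48 mm above the table, 16 mm above the dish's rim
- plunger (a joint): travel of the sprung plunger in m, straight down: 0 up (rest), 0.010 fully down; it springs back when let go. It needs 2.5 N to start and 8 N to be fully down. From about 0.007 on, the gate that holds the ball has dropped out of the track and the ball rolls out; keep it down for about 0.3 s; it takes about 2 s to come to rest in the dish
- plunger_top (a point): centre of the flat top of the red mushroom plunger (32 mm across), 143 mm above the table when up; moves down with it
- ball: the ball magnet, nickel-bright, 16 mm in diameter, 16 g. Origin at its centre. It waits in the track behind the gate under the dispenser's head. Over the felt it has a rolling resistance of 1 mm. The magnetism plays no part
- dish: round bamboo bead dish lined with blue felt, 114 mm across, 32 mm high, about 100 g, loose, its middle about 85 mm from the dispenser's axis. Origin: centre of its underside, z up. Two flat ears along its -x and +x, at the start about in line with the chute: each 26 mm wide (y), 57 to 84 mm from the middle, 20 to 32 mm above the underside. The hollow is a cone of 13 deg, lowest in the middle
- dish_middle (a point): the middle of the dish, 18.3 mm above its underside, where the ball's centre lies when the ball rests in the middle
- ear_a (a point): middle of the ear on the dish's -x side, 71 mm from the dish's middle and 26 mm above its underside; at the start this is the ear that sticks out into the open, away from the dispenser
- ear_b (a point): middle of the ear on the dish's +x side, 71 mm from the dish's middle and 26 mm above its underside; at the start under the dispenser's head
- mallet: small mallet, 0.28 kg (may vary), standing on its head: the head is an upright cylinder 44 mm across and 64 mm tall with white nylon faces below and above; origin: centre of the lower face, z up. The wooden handle (18 mm wide, 22 mm tall) runs level towards its -x at 32 mm above the lower face, from the head to 155 mm from the head's axis. It balances about 10 mm from the head's axis on the handle's side
- mallet_grip (a point): a good place to grip the mallet: on the handle's axis, 56 mm from the head's axis, 32 mm above the lower face
- far_side (a point): point on the table top, on the far side opposite the robot, 150 mm short of the middle of the far edge; its axes are the world's: x away from the robot, so 'straight across' is this +x
- king: maple chess king, 98 mm tall, foot 38 mm across; origin under its foot. Leave alone
- plinth: grey resin statue plinth, 74 x 74 mm, 58 mm tall; origin under its middle. Leave alone
- barricade_a: orange plastic model barricade, 92 mm long (x), 36 mm wide, 38 mm tall; origin under its middle. Leave alone
- barricade_b: grey plastic model barricade, same size; origin under its middle. Leave alone
- mug: empty white ceramic mug, 80 mm across, 92 mm tall, handle at its +y; origin under its middle. Leave alone
- glue: white glue bottle, 34 mm across, 100 mm tall; origin under its middle. Leave alone
There are look-alikes about, which are no part of the job. Of the things that look like the mallet, take the one that is farthest from the robot's base at the start. Leave any green look-alike of the dish alone.

How it is judged (in metres and radians):
On the way, in this order (a step that is already met when the one before it is completed fails the run):
1. the plunger is driven fully down by the mallet (value of joint plunger above 0.008 m and contact force between mallet and dispenser above 2 N), for 0.02 s.
2. the ball lies in the dish and the mallet stands on its head on the table, let go (distance between ball and dish_middle below 0.02 m and angle between mallet's own z axis and vertical below 0.12 rad and height (world z) of mallet below 0.008 m and contact force between the fingers and mallet below 0.05 N and linear speed of mallet below 0.02 m/s), for 0.2 s.
At the end, for the whole second after the job is handed in: Dish held by one ear, underside over 90 mm up, touching nothing else, still, within 0.10 rad of level; ball within 10 mm of its middle; free ear within 0.25 rad of straight across to the far edge. Plunger up; mallet let go, standing on its head on the table (within 0.12 rad) (height (world z) of dish above 0.09 m and angle between dish's own z axis and vertical below 0.1 rad and distance between ball and dish_middle below 0.01 m and angle between the x axis of dish and the x axis of far_side, either way round below 0.25 rad and ((x of the grasp point in the frame of dish below -0.045 m and x of far_side in the frame of dish above 0 m) or (x of the grasp point in the frame of dish above 0.045 m and x of far_side in the frame of dish below 0 m)) and contact force between the fingers and dish above 1 N and contact force between dish and dispenser below 0.05 N and linear speed of dish below 0.03 m/s and angular speed of dish below 0.15 rad/s and value of joint plunger below 0.002 m and contact force between dish and king below 0.05 N and contact force between dish and plinth below 0.05 N and contact force between dish and barricade_a below 0.05 N and contact force between dish and barricade_b below 0.05 N and contact force between dish and mug below 0.05 N and contact force between dish and glue below 0.05 N and contact force between each of dish, the fingers and mallet below 0.05 N and angle between mallet's own z axis and vertical below 0.12 rad and height (world z) of mallet below 0.008 m and linear speed of mallet below 0.02 m/s); the arm keeps its last pose, push and grip.
It fails at once if the ball is lost from the dispenser or the dish (it touches the table or drops below the dish) (height (world z) of ball below 0.0125 m).
It fails at once if the ball strays more than 22 mm from the middle of the lifted dish (height (world z) of dish above 0.012 m and distance between ball and dish_middle above 0.022 m).
It fails at once if the dish is tipped more than 0.2 rad (angle between dish's own z axis and vertical above 0.2 rad).
It fails at once if the gripper itself presses on the dispenser (more than 3 N) (contact force between the fingers and dispenser above 3 N).
It fails at once if king, plinth, barricades, mug or glue pushed more than 30 mm or tipped (distance of any of king, plinth, barricade_a, barricade_b, mug, glue from where it was at the start of the episode above 0.03 m or angle between any of king, plinth, barricade_a, barricade_b, mug, glue's own z axis and vertical above 0.3 rad).
It also fails if it takes over 67 s, if anything falls off the work surface, if the arm or the gripper's body presses on something with over 40 N, if the wrist force passes 120 N, or if a joint passes its speed limit or range.

## Working session

There is one attempt and no reset: what is moved stays moved. The work goes in short steps, Python scripts to look and compute and a tool call to move; the robot and the scene stay as the last step left them, time stands still between calls to the robot, and variables do not carry over. Pictures are saved under pics/ and viewed, and the job is handed in when it is done.

Besides the shell and the picture viewer there is one more tool, called as a command line: name --argument value ..., lists and objects as JSON in quotes. carry_out: Moves the arm, as the interface text tells. Its arguments: {"type":"object","properties":{"commands":{"type":"array","items":{"type":"number"}},"newtons":{"type":"number"}},"required":["commands"]}

```bash
mkdir -p pics; ls; python3 - <<'E'
from rig import status, viewer, order
import cv2
s=status.get_state(); print(s)
for n in ["side","top","wrist"]:
    c=viewer.camera(n); cv2.imwrite(f"pics/{n}0.png",c["color"]); print(n,c["mtx"].round(1).tolist(),c["world_from_camera"].round(4).tolist())
E
```

```text
pics
{'time': 0.0, 'joint_pos': array([61.43194661, 36.0573815 ,  2.20261154, 86.99584684, -1.54671873,
       57.08541595, -1.14635899]), 'qvel': array([ 0.06415171, -0.04486288,  0.03192244, -0.05973406,  0.05916031,
       -0.08108472,  0.03486547]), 'joint_torque': array([-1.09138044e-03, -5.63395715e+01,  1.22622952e+00, -1.93442935e+01,
        1.10937614e-02,  1.05314990e-02,  1.90301773e-05]), 'ee_pos': array([ 0.27238318, -0.58948085,  0.23040733]), 'tcp_rot': array([-1.79891048e+02,  1.62344656e-03,  2.47976597e+01]), 'wrist_force': array([0.13821707, 0.00326747, 0.43332532]), 'moment': array([-0.06950023, -0.02096391, -0.04324409]), 'grip_width': 0.08540275212365674}
side [[395.8, 0.0, 280.4], [0.0, 395.8, 211.4], [0.0, 0.0, 1.0]] [[-0.805, -0.3626, 0.4695, 0.0175], [-0.5932, 0.4845, -0.643, 0.6386], [0.0057, -0.7961, -0.6051, 0.6873], [0.0, 0.0, 0.0, 1.0]]
top [[423.5, 0.0, 284.2], [0.0, 423.5, 211.9], [0.0, 0.0, 1.0]] [[0.0036, -0.9972, 0.0751, 0.3572], [-0.9998, -0.0023, 0.0175, 0.0217], [-0.0172, -0.0751, -0.997, 1.3359], [0.0, 0.0, 0.0, 1.0]]
wrist [[344.3, 0.0, 284.2], [0.0, 344.3, 204.8], [0.0, 0.0, 1.0]] [[0.4191, -0.8722, -0.2521, 0.3365], [-0.9079, -0.4029, -0.1154, -0.5592], [-0.0009, 0.2772, -0.9608, 0.3729], [0.0, 0.0, 0.0, 1.0]]
```

View pics/side0.png

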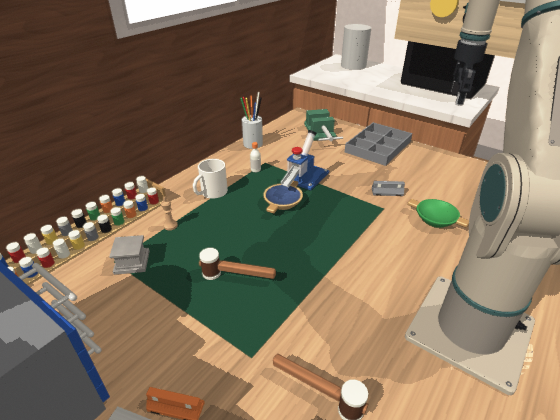

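View pics/top0.png

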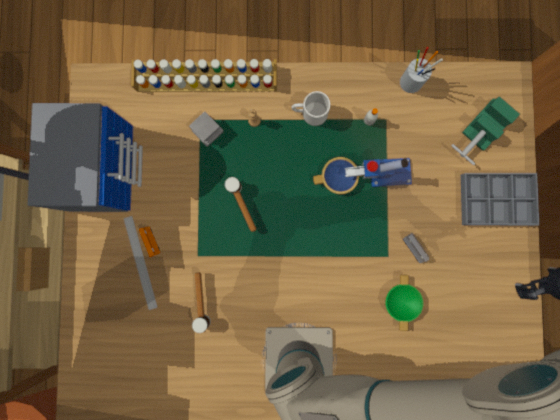

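View pics/wrist0.png

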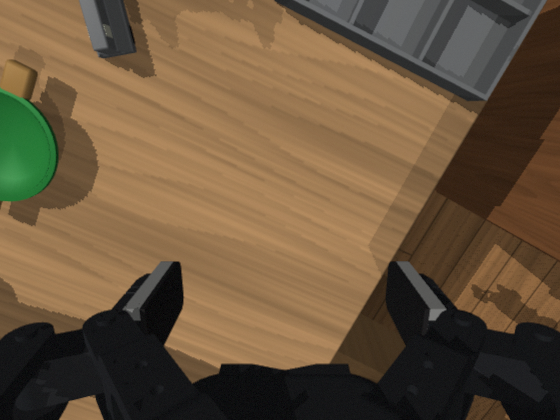

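In the top view, mallet candidates are (233,185) on the mat and (200,325) near the robot base. The one at (233,185) is the farthest from the base. The blue-lined dish is at (340,176) and the green look-alike at (404,303). I'll enlarge to confirm and measure.

```bash
cat > h.py <<'E'
import numpy as np, cv2
from rig import status, viewer, order
def ray(c,u,v):
    T=c["world_from_camera"];K=c["mtx"]
    d=T[:3,:3]@np.linalg.inv(K)@np.array([u,v,1.]); return T[:3,3],d
def onz(c,u,v,z):
    o,d=ray(c,u,v); return (o+d*(z-o[2])/d[2])
def proj(c,p):
    T=c["world_from_camera"]; q=T[:3,:3].T@(np.asarray(p,float)-T[:3,3]); q=c["mtx"]@q; return q[:2]/q[2]
E
python3 - <<'E'
from h import *
t=cv2.imread("pics/top0.png"); s=cv2.imread("pics/side0.png")
cv2.imwrite("pics/c1.png",cv2.resize(t[165:245,210:290],None,fx=7,fy=7,interpolation=cv2.INTER_CUBIC))
cv2.imwrite("pics/c2.png",cv2.resize(t[140:210,305:425],None,fx=6.5,fy=6.5,interpolation=cv2.INTER_CUBIC))
cv2.imwrite("pics/c3.png",cv2.resize(s[125:225,250:350],None,fx=6,fy=6,interpolation=cv2.INTER_CUBIC))
cv2.imwrite("pics/c4.png",cv2.resize(s[230:290,190:290],None,fx=7,fy=7,interpolation=cv2.INTER_CUBIC))
E
```

```text
(no output)
```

View pics/c1.png

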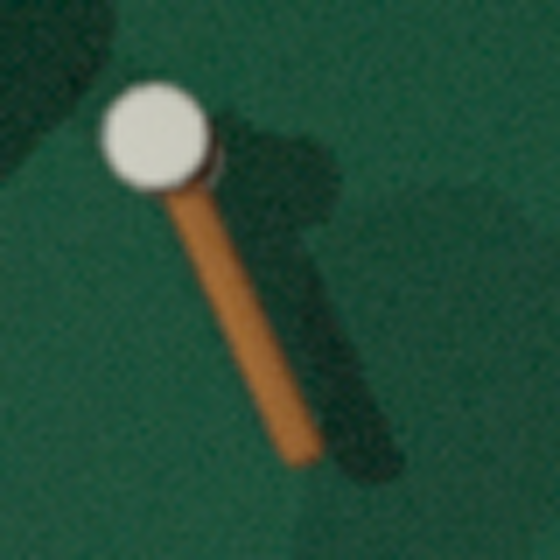

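View pics/c2.png

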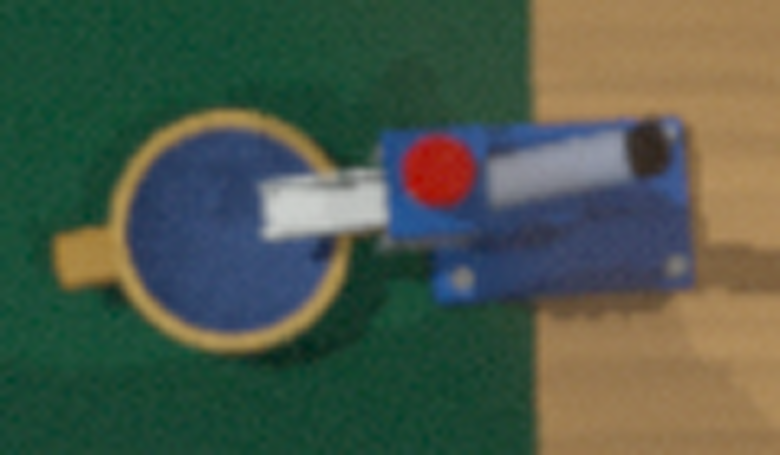

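View pics/c3.png

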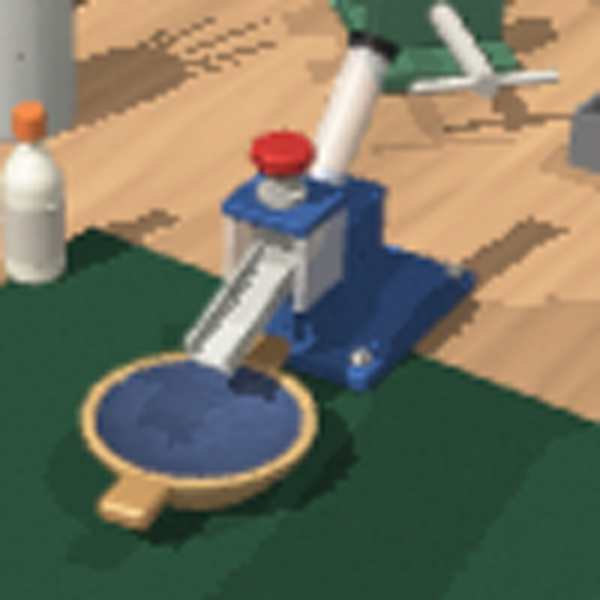

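View pics/c4.png

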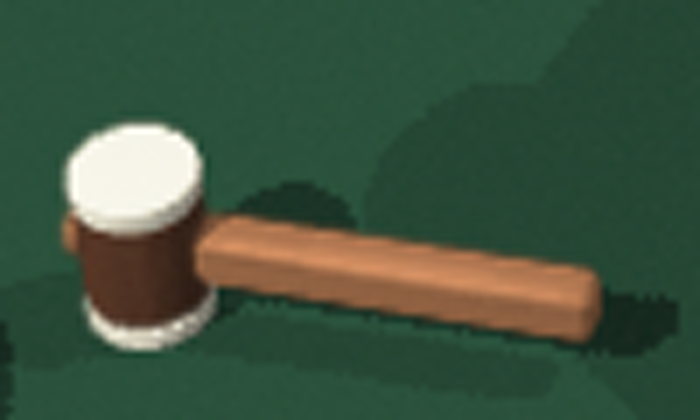

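```bash
python3 - <<'E'
from h import *
t=viewer.camera("top"); s=viewer.camera("side")
def P(c,x,y,f,u0,v0,z): return onz(c,(x+.5)/f-.5+u0,(y+.5)/f-.5+v0,z).round(4)
m=P(t,156,136,7,210,165,.064);he=P(t,304,455,7,210,165,.043); h1=P(t,188,203,7,210,165,.043)
print("mallet head",m,P(s,134,172,7,190,230,.064)); print("handle end",he,h1, np.hypot(*(he-m)[:2]),np.degrees(np.arctan2(*(he-m)[1::-1])),np.degrees(np.arctan2(*(he-h1)[1::-1])))
p=P(t,439,171,6.5,305,140,.143); print("plunger",p,P(s,282,146,6,250,125,.143))
d=P(t,229,231,6.5,305,140,.032);e=P(t,60,262,6.5,305,140,.032);print("dish",d,P(s,200,416,6,250,125,.032),"ear tip",e,P(s,128,510,6,250,125,.032),np.degrees(np.arctan2(*(e-d)[1::-1])))
l=P(t,265,209,6.5,305,140,.055);print("lip",l,np.degrees(np.arctan2(*(l-p)[1::-1])),np.hypot(*(l-p)[:2]))
for n,u,v,z in [("king",254,113,.09),("mug",316,103,.092),("glue",374,112,.1),("plinth",206,127,.058)]: print(n,onz(t,u,v,z).round(3))
E
```

```text
mallet head [0.5373 0.2032 0.064 ] [0.5363 0.2034 0.064 ]
handle end [0.4    0.1396 0.043 ] [0.5106 0.1917 0.043 ] 0.15131506864816865 -155.14552076111164 -154.776426986252
plunger [ 0.5784 -0.2064  0.143 ] [ 0.5783 -0.2062  0.143 ]
dish [ 0.57   -0.1275  0.032 ] [ 0.5698 -0.1297  0.032 ] ear tip [ 0.555  -0.0469  0.032 ] [ 0.5517 -0.0488  0.032 ] 100.54237943276414
lip [ 0.5767 -0.1417  0.055 ] 91.50510694604966 0.06472232999514156
king [0.749 0.135 0.09 ]
mug [ 0.779 -0.051  0.092]
glue [ 0.748 -0.222  0.1  ]
plinth [0.715 0.286 0.058]
```

Crops confirm: the mallet standing on its head on the mat, head at (0.537, 0.203) with the handle towards -155°, is the right one. It is 0.57 m from the base; the other is about 0.3 m. The plunger is at (0.578, -0.206). The dish middle is at about (0.570, -0.128), with the free ear at about 100°. Moving towards the mallet.

carry_out --commands '[1, 15, -18, 0, 0, 1, 30, -36, 0, 0, 1, 30, -36, 0, 0, 1, 30, -36, 0, 0, 1, 30, -36, 0, 0, 1, 30, -36, 0, 0, 1, 30, -36, 0, 0, 1, 30, -36, 0, 0]' --newtons 100

```text
time: 1.05
ee_pos: [0.3639, -0.2467, 0.2284]
tcp_rot: [179.7, 0.1, 24.0]
wrist_force: [1.6, 0.2, -1.0]
grip_width: 0.0855
```

carry_out --commands '[1, 30, -36, 0, 0, 1, 30, -36, 0, 0, 1, 30, -36, 0, 0, 1, 30, -36, 0, 0, 1, 30, -36, 0, 0, 1, 30, -36, 0, 0, 1, 30, -36, 0, -1, 1, 30, -36, 0, 0]'

```text
time: 1.85
ee_pos: [0.4682, 0.1292, 0.2284]
tcp_rot: [179.5, -0.2, 25.0]
wrist_force: [0.6, 0.3, 0.5]
grip_width: 0.0853
```

carry_out --commands '[1, 20, -20, 20, 0, 1, 12, -12, 30, 0, 1, 3, -4, 35, 0, 1, 0, 0, 30, 0, 1, 0, 0, 15, 0, 1, 0, 0, 0, 0, 1, 0, 0, 0, 0, 1, 0, 0, 0, 0]'

```text
time: 2.65
ee_pos: [0.4902, 0.1914, 0.0959]
tcp_rot: [179.7, -0.8, 25.8]
wrist_force: [0.0, -0.7, 0.7]
grip_width: 0.0855
```

```bash
python3 - <<'E'
from h import *
print(status.get_state()['ee_pos'])
c=viewer.camera("wrist"); cv2.imwrite("pics/w1.png",c["color"])
c=viewer.camera("side"); cv2.imwrite("pics/s1.png",cv2.resize(c["color"][180:320,150:330],None,fx=4,fy=4))
E
```

```text
[0.49018128 0.19142799 0.09591551]
```

View pics/w1.png

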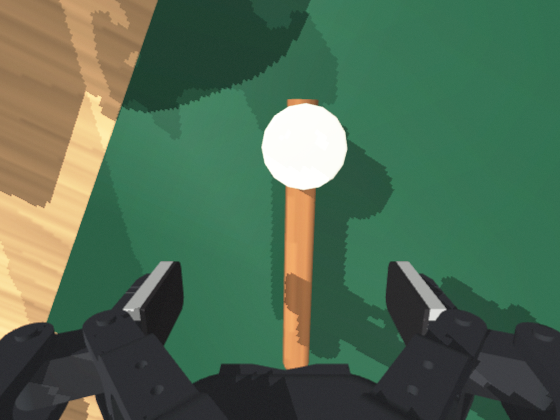

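View pics/s1.png

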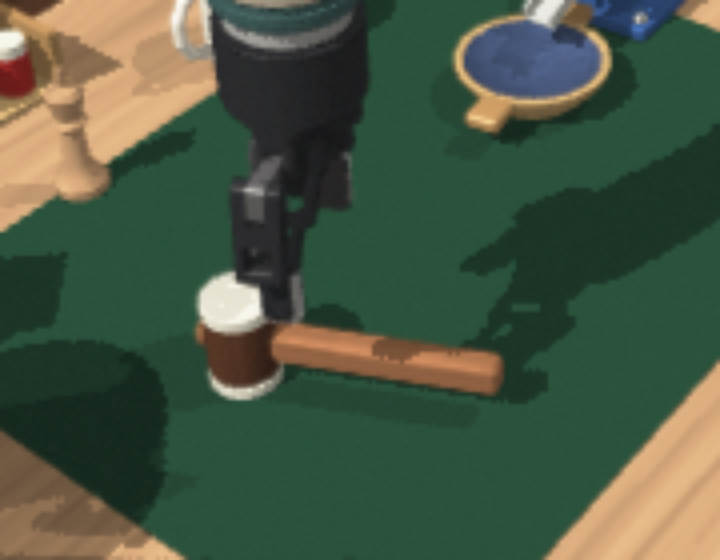

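Handle (column ~297) lies between the jaws. Correct by about -9 mm in x and +9 mm in y, then go down.

carry_out --commands '[1, -5, 5, 0, 0.8, 1, -4, 4, 10, 0, 1, 0, 0, 15, 0, 1, 0, 0, 15, 0, 1, 0, 0, 15, 0, 1, 0, 0, 10, 0, 1, 0, 0, 0, 0, 1, 0, 0, 0, 0]'

```text
time: 3.55
ee_pos: [0.4886, 0.1753, 0.0303]
tcp_rot: [179.6, -1.2, 24.7]
wrist_force: [0.8, 0.2, 0.7]
grip_width: 0.0851
```

carry_out --commands '[1, 0, -4, 8, 0, 1, 0, 0, 7, 0, 1, 0, 0, 1, 0, 0, 0, 0, 0, 0, 0, 0, 0, 0, 0, 0, 0, 0, 0, 0, 0, 0, 0, 0, 0, 0, 0, 0, 0, 0]' --newtons 110

```text
time: 4.35
ee_pos: [0.4883, 0.18, 0.0149]
tcp_rot: [179.6, -1.4, 24.7]
wrist_force: [-0.2, -0.1, 5.0]
grip_width: 0.0162
```

```bash
python3 - <<'E'
from h import *
c=viewer.camera("side"); cv2.imwrite("pics/s2.png",cv2.resize(c["color"][180:320,150:330],None,fx=4,fy=4))
E
```

```text
(no output)
```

View pics/s2.png

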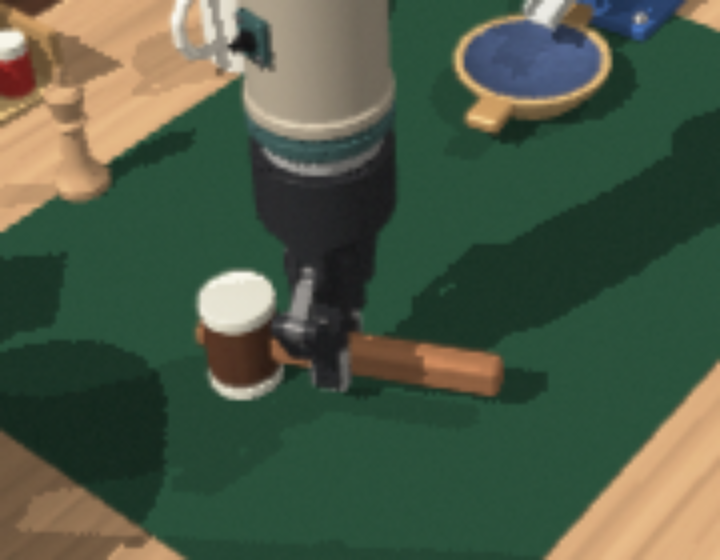

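carry_out --commands '[0, 0, 0, -10, 0, 0, 0, 0, -20, 0, 0, 0, 0, -30, 0, 0, 0, 0, -35, 0, 0, 0, 5, -35, 3, 0, 0, 12, -35, 4, 0, 0, 22, -20, 4, 0, 0, 30, -8, 4]'

```text
time: 5.2
ee_pos: [0.4986, 0.1151, 0.2159]
tcp_rot: [-179.9, -0.9, 9.7]
wrist_force: [0.1, 0.2, -3.2]
grip_width: 0.0164
```

```bash
python3 - <<'E'
from h import *
c=viewer.camera("side"); cv2.imwrite("pics/s3.png",cv2.resize(c["color"][80:320,120:380],None,fx=3,fy=2.5))
E
```

```text
(no output)
```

View pics/s3.png

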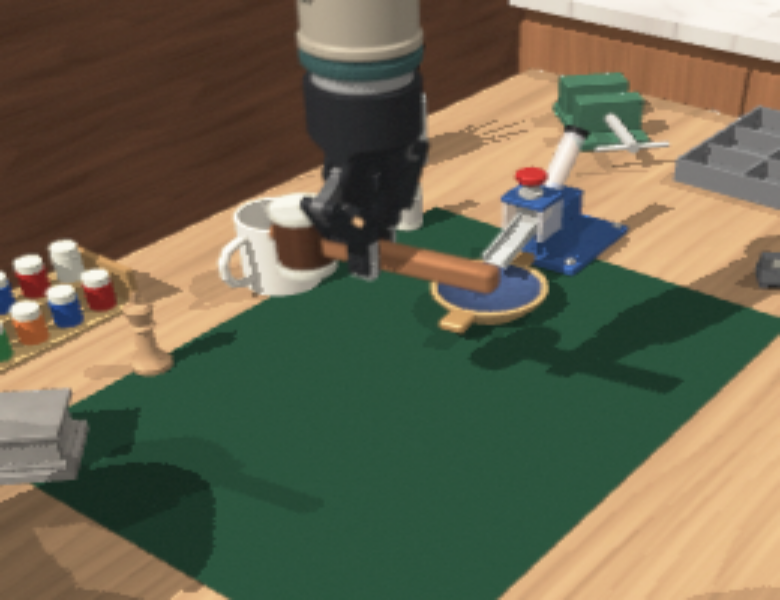

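carry_out --commands '[0, 0, 38, 0, 3, 0, 0, 40, 0, 3, 0, 0, 42, 0, 2, 0, 3, 42, 0, 0, 0, 3, 42, 0, 0, 0, 3, 40, 0, 0, 0, 3, 25, 0, 0, 0, 3, 10, 0, 0]'

```text
time: 6.05
ee_pos: [0.5257, -0.1798, 0.2187]
tcp_rot: [-179.9, -0.7, 0.9]
wrist_force: [-0.1, 1.0, -3.1]
grip_width: 0.0165
```

carry_out --commands '[0, 0, 0, 0, 0, 0, 0, 0, 0, 0, 0, 0, 0, 0, 0, 0, 0, 0, 0, 0, 0, 0, 0, 0, 0, 0, 0, 0, 0, 0, 0, 0, 0, 0, 0, 0, 0, 0, 0, 0]'

```text
time: 6.85
ee_pos: [0.5252, -0.1717, 0.2184]
tcp_rot: [-179.7, -0.5, 1.4]
wrist_force: [0.1, 0.5, -3.2]
grip_width: 0.0161
```

```bash
python3 - <<'E'
from h import *
c=viewer.camera("top"); cv2.imwrite("pics/t4.png",cv2.resize(c["color"][120:240,280:440],None,fx=5,fy=5,interpolation=2))
c=viewer.camera("side"); cv2.imwrite("pics/s4.png",cv2.resize(c["color"][80:240,220:380],None,fx=3.5,fy=3.5,interpolation=2))
E
```

```text
(no output)
```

View pics/t4.png

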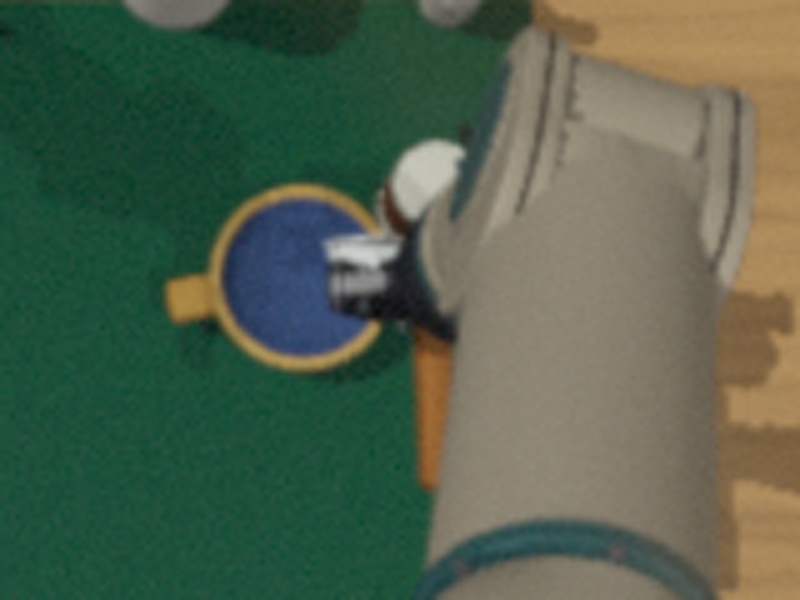

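View pics/s4.png

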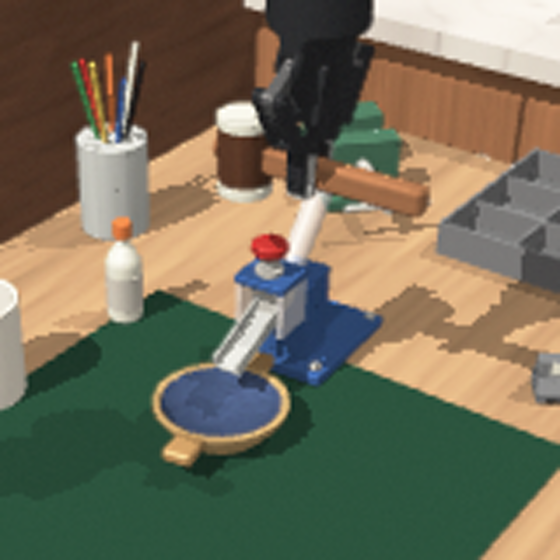

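carry_out --commands '[0, -1, 14, 0, 0, 0, -1, 14, 0, 0, 0, 0, 6, 10, 0, 0, 0, 0, 10, 0, 0, 0, 0, 10, 0, 0, 0, 0, 0, 0, 0, 0, 0, 0, 0, 0, 0, 0, 0, 0]'

```text
time: 7.75
ee_pos: [0.5229, -0.2102, 0.1839]
tcp_rot: [-179.6, -0.4, 1.3]
wrist_force: [-0.3, -0.3, -2.6]
grip_width: 0.0161
```

```bash
python3 - <<'E'
from h import *
s=status.get_state(); print(s['ee_pos'],s['tcp_rot'])
c=viewer.camera("side"); cv2.imwrite("pics/s5.png",cv2.resize(c["color"][100:200,240:340],None,fx=6,fy=6,interpolation=2))
t=viewer.camera("top"); cv2.imwrite("pics/t5.png",cv2.resize(t["color"][140:220,330:430],None,fx=6,fy=6,interpolation=2))
E
```

```text
[ 0.52290777 -0.21016528  0.18394477] [-179.64275074   -0.38805624    1.2662381 ]
```

View pics/s5.png

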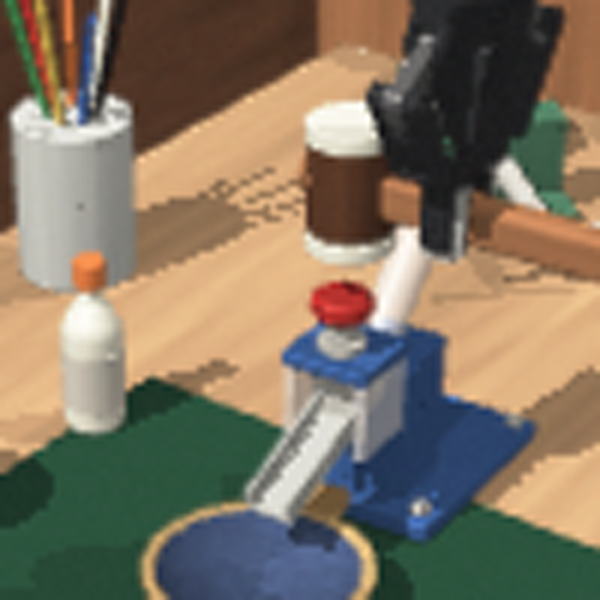

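View pics/t5.png

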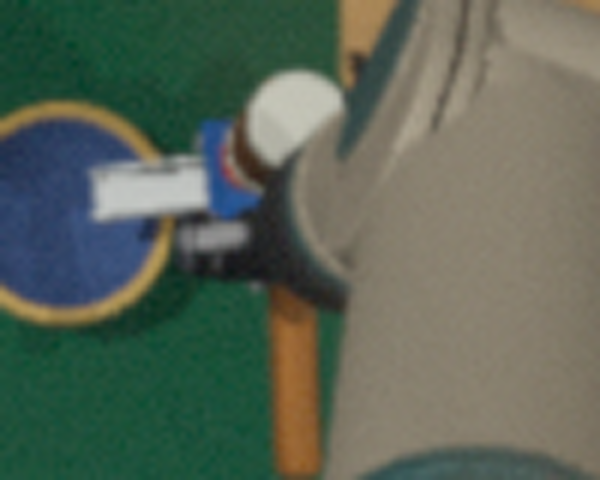

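```bash
python3 - <<'E'
from h import *
c=viewer.camera("side");t=viewer.camera("top")
f=lambda c,p,u,v,k: ((proj(c,p)-[u,v])*k).round(0)
for z in (.169,.233): print(z,f(c,(.5769,-.209,z),240,100,6),f(t,(.5769,-.209,z),330,140,6))
print(f(c,(.5784,-.2064,.143),240,100,6))
print(onz(t,330+296/6,140+125/6,.233), onz(c,240+348/6,100+122/6,.233),onz(c,240+348/6,100+240/6,.169))
E
```

```text
0.169 [347. 243.] [269. 148.]
0.233 [352. 116.] [298. 121.]
[340. 293.]
[ 0.57514871 -0.20826247  0.233     ] [ 0.57454728 -0.20267447  0.233     ] [ 0.57827274 -0.21183038  0.169     ]
```

carry_out --commands '[0, 1, -3, 6, 0, 0, 0, 0, 7, 0, 0, 0, 0, 6, 0, 0, 0, 0, 5, 0, 0, 0, 0, 4, 0, 0, 0, 0, 4, 0, 0, 0, 0, 4, 0, 0, 0, 0, 0, 0]'

```text
time: 8.75
ee_pos: [0.5253, -0.207, 0.1486]
tcp_rot: [-179.7, -0.6, 1.3]
wrist_force: [-2.5, 0.9, 5.4]
grip_width: 0.0159
```

carry_out --commands '[0, 0, 0, 2, 0, 0, 0, 0, 2, 0, 0, 0, 0, 2, 0, 0, 0, 0, 2, 0, 0, 0, 0, 2, 0, 0, 0, 0, 1, 0, 0, 0, 0, 0, 0, 0, 0, 0, 0, 0]'

```text
time: 9.55
ee_pos: [0.5252, -0.2069, 0.1496]
tcp_rot: [-179.8, -1.0, 1.3]
wrist_force: [-2.7, 0.9, 4.8]
grip_width: 0.0165
```

```bash
python3 - <<'E'
from h import *
c=viewer.camera("side"); cv2.imwrite("pics/s6.png",cv2.resize(c["color"][120:220,240:340],None,fx=6,fy=6,interpolation=2))
s=status.get_state(); print(s['ee_pos'],s['wrist_force'])
E
```

```text
[ 0.5252185 -0.2068843  0.1496087] [-2.61415621  1.31919158  4.77654511]
```

View pics/s6.png

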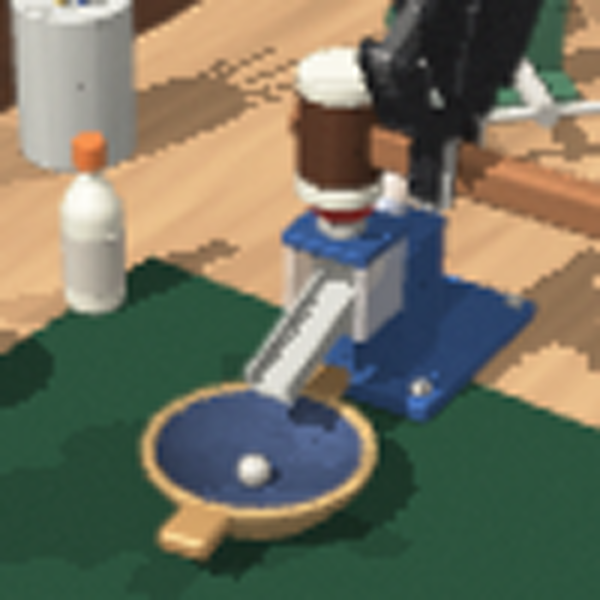

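Ball is already in the dish (254,470). I'll press a bit more firmly to be sure the plunger bottomed.

carry_out --commands '[0, 0, 0, 3, 0, 0, 0, 0, 4, 0, 0, 0, 0, 5, 0, 0, 0, 0, 6, 0, 0, 0, 0, 6, 0, 0, 0, 0, 6, 0, 0, 0, 0, 6, 0, 0, 0, 0, 6, 0]'

```text
time: 10.4
ee_pos: [0.5188, -0.2082, 0.1242]
tcp_rot: [-179.8, -0.8, 1.1]
wrist_force: [-10.6, 2.5, 21.0]
grip_width: 0.016
```

carry_out --commands '[0, 0, 0, -6, 0, 0, 0, 0, -10, 0, 0, 0, 0, -20, 0, 0, 0, -10, -20, 0, 0, 0, -20, -15, 0, 0, 0, -20, 0, 0, 0, 0, -10, 0, 0, 0, 0, 0, 0, 0]' --newtons 120

```text
time: 11.2
ee_pos: [0.5174, -0.1485, 0.1961]
tcp_rot: [-179.9, -0.8, 1.0]
wrist_force: [0.1, 0.7, -3.1]
grip_width: 0.0162
```

```bash
python3 - <<'E'
from h import *
c=viewer.camera("side"); cv2.imwrite("pics/s7.png",cv2.resize(c["color"][80:220,220:360],None,fx=4.2,fy=4.2,interpolation=2))
s=status.get_state(); print(s['ee_pos'],s['wrist_force'])
E
```

```text
[ 0.51721595 -0.14942427  0.19595763] [ 0.56526295  0.09299731 -2.39704104]
```

View pics/s7.png

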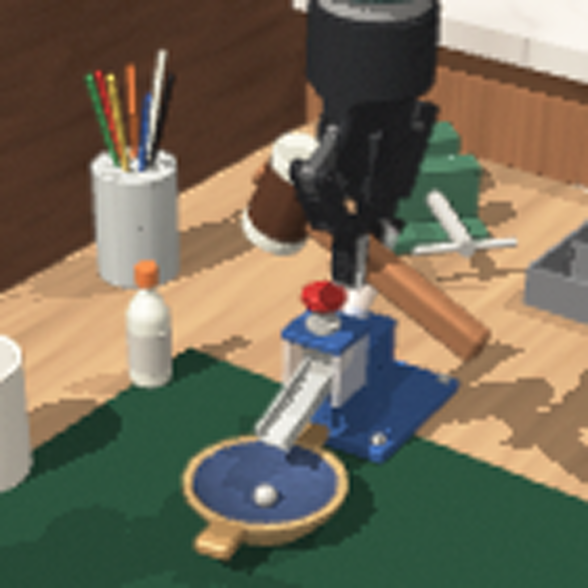

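carry_out --commands '[0, 0, -20, 0, 0, 0, -4, -35, 0, 0, 0, -5, -42, 0, 0, 0, -5, -45, 0, 0, 0, -5, -45, 0, 0, 0, -5, -45, 0, 0, 0, -4, -40, 0, 0, 0, 0, -25, 0, 0]'

```text
time: 12.05
ee_pos: [0.4899, 0.1403, 0.1904]
tcp_rot: [179.5, -0.8, -0.5]
wrist_force: [0.5, 0.4, -3.1]
grip_width: 0.0161
```

carry_out --commands '[0, 0, -20, 10, 0, 0, 0, -15, 20, 0, 0, 0, -8, 30, 0, 0, 0, 0, 30, 0, 0, 0, 0, 25, 0, 0, 0, 0, 15, 0, 0, 0, 0, 5, 0, 0, 0, 0, 0, 0]'

```text
time: 12.85
ee_pos: [0.4993, 0.1833, 0.0472]
tcp_rot: [179.4, -1.1, -0.5]
wrist_force: [0.0, 0.1, -2.2]
grip_width: 0.016
```

```bash
python3 - <<'E'
from h import *
c=viewer.camera("side"); cv2.imwrite("pics/s8.png",cv2.resize(c["color"][180:320,150:330],None,fx=4,fy=4,interpolation=2))
s=status.get_state(); print(s['ee_pos'],s['wrist_force'])
E
```

```text
[0.49952273 0.18328957 0.04770106] [ 0.24999678  0.22647167 -2.54591488]
```

View pics/s8.png

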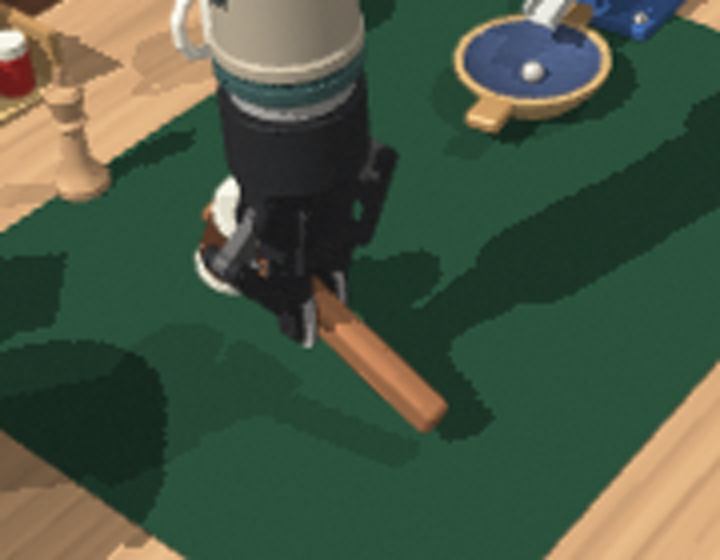

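carry_out --commands '[0, 0, 0, 5, 0, 0, 0, 0, 5, 0, 0, 0, 0, 5, 0, 0, 0, 0, 5, 0, 0, 0, 0, 5, 0, 0, 0, 0, 4, 0, 0, 0, 0, 3, 0, 0, 0, 0, 0, 0]' --newtons 50

```text
time: 13.7
ee_pos: [0.5075, 0.185, 0.0202]
tcp_rot: [179.8, -1.9, -0.6]
wrist_force: [-0.7, -0.8, 2.0]
grip_width: 0.0163
```

```bash
python3 - <<'E'
from h import *
c=viewer.camera("side"); cv2.imwrite("pics/s9.png",cv2.resize(c["color"][180:320,150:330],None,fx=4,fy=4,interpolation=2))
s=status.get_state(); print(s['ee_pos'],s['wrist_force'])
E
```

```text
[0.50746412 0.18498346 0.0202217 ] [-0.40313102  0.32695443  3.36977978]
```

View pics/s9.png

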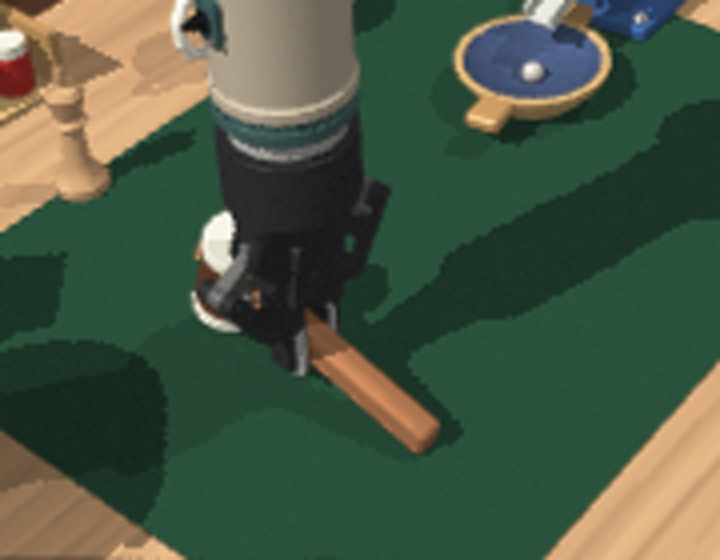

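carry_out --commands '[0, 0, 0, 4, 0, 0, 0, 0, 4, 0, 0, 0, 0, 3, 0, 0, 0, 0, 3, 0, 0, 0, 0, 2, 0, 0, 0, 0, 1, 0, 0, 0, 0, 0, 0, 0, 0, 0, 0, 0]' --newtons 30

```text
time: 14.55
ee_pos: [0.5119, 0.1865, 0.0072]
tcp_rot: [180.0, -2.4, -0.6]
wrist_force: [0.5, -0.3, 4.4]
grip_width: 0.016
```

```bash
python3 - <<'E'
from h import *
c=viewer.camera("side"); cv2.imwrite("pics/s10.png",cv2.resize(c["color"][180:320,150:330],None,fx=4,fy=4,interpolation=2))
s=status.get_state(); print(s['ee_pos'],s['wrist_force'])
E
```

```text
[0.51194548 0.18645917 0.00719434] [-1.55253719 -0.57053975  3.98623944]
```

View pics/s10.png

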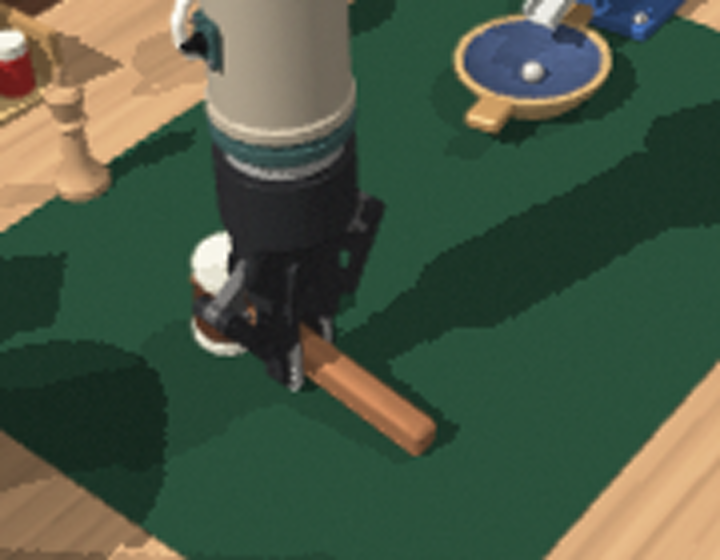

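carry_out --commands '[0.3, 0, 0, 0, 0, 0.4, 0, 0, 0, 0, 0.6, 0, 0, 0, 0, 0.8, 0, 0, 0, 0, 1, 0, 0, 0, 0, 1, 0, 0, 0, 0, 1, 0, 0, -3, 0, 1, 0, 0, -5, 0]'

```text
time: 15.4
ee_pos: [0.5126, 0.1868, 0.0145]
tcp_rot: [180.0, -2.5, -0.6]
wrist_force: [0.0, -0.5, -0.7]
grip_width: 0.0858
```

```bash
python3 - <<'E'
from h import *
c=viewer.camera("side"); cv2.imwrite("pics/s11.png",cv2.resize(c["color"][180:320,150:330],None,fx=4,fy=4,interpolation=2))
s=status.get_state(); print(s['ee_pos'],s['wrist_force'],s['tcp_rot'],s['joint_pos'].round(1))
E
```

```text
[0.51298575 0.18696354 0.01541152] [ 0.46983822 -0.78123184  0.33044698] [-179.97413937   -2.5478771    -0.63823127] [ -25.5   46.1    2.8  114.4   -3.4   17.3 -111. ]
```

View pics/s11.png

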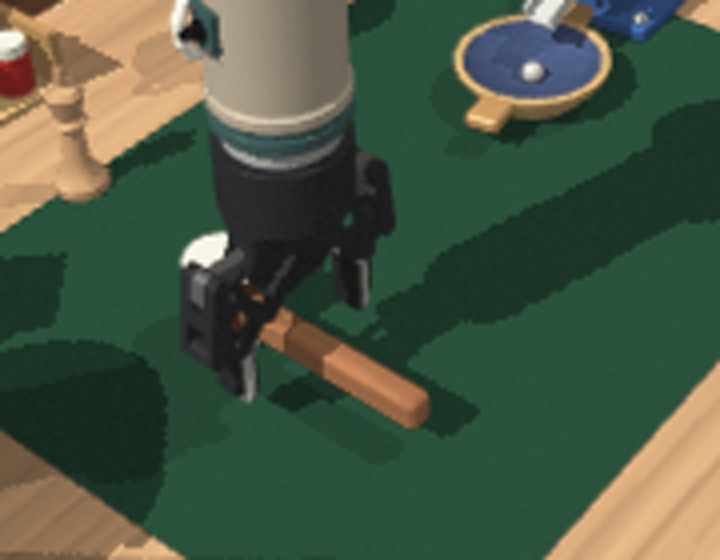

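carry_out --commands '[1, 0, 0, -15, 0, 1, 0, 0, -30, 0, 1, 0, 0, -35, 0, 1, 0, 0, -35, 0, 1, 0, 0, -20, 0, 1, 0, 0, 0, 0, 1, 0, 0, 0, 0, 1, 0, 0, 0, 0]'

```text
time: 16.25
ee_pos: [0.5063, 0.1868, 0.1565]
tcp_rot: [-179.9, -2.6, -0.6]
wrist_force: [-0.7, 0.1, -0.1]
grip_width: 0.0856
```

```bash
python3 - <<'E'
from h import *
c=viewer.camera("side"); cv2.imwrite("pics/s12.png",cv2.resize(c["color"][140:320,150:350],None,fx=4,fy=3.3,interpolation=2))
s=status.get_state(); print(s['ee_pos'],s['wrist_force'],s['tcp_rot'],s['joint_pos'].round(1))
E
```

```text
[0.50603997 0.1867393  0.15615863] [-0.51121718 -0.88663432  0.80816946] [-179.95689558   -2.54057486   -0.64319971] [ -27.    31.9    4.6  111.4   -2.6   34.5 -111.7]
```

View pics/s12.png

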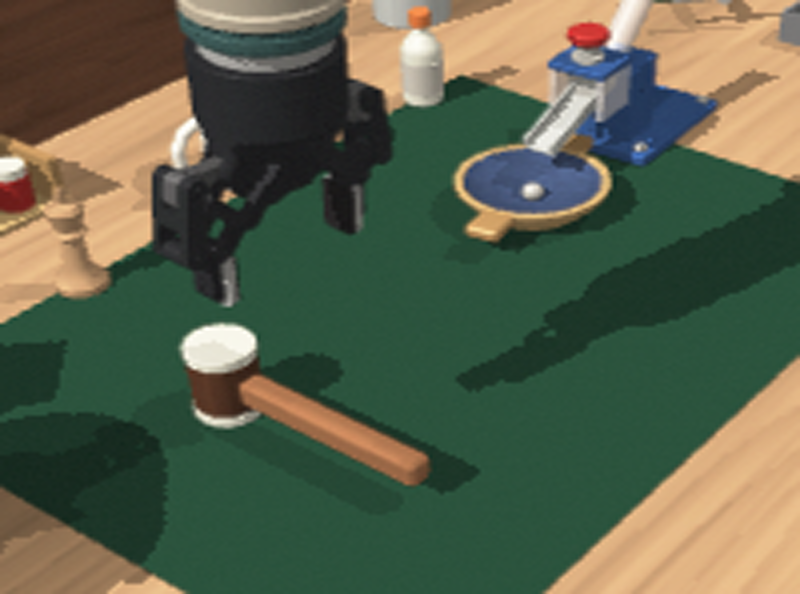

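carry_out --commands '[1, 5, 20, 0, -4, 1, 6, 30, 0, 0, 1, 6, 35, 0, 0, 1, 6, 35, 0, 0, 1, 6, 35, 0, 0, 1, 6, 30, 0, 0, 1, 6, 20, 0, 0, 1, 0, 0, 0, -5]'

```text
time: 17.1
ee_pos: [0.555, -0.0225, 0.1472]
tcp_rot: [179.7, -1.5, 8.9]
wrist_force: [-0.3, 0.2, 0.5]
grip_width: 0.0855
```

carry_out --commands '[1, 0, 0, 0, -8, 1, 0, 0, 0, -8, 1, 0, 0, 0, -8, 1, 0, 0, 0, -8, 1, 0, 0, 0, -8, 1, 0, 0, 0, -8, 1, 0, 0, 0, -8, 1, 0, 0, 0, -8]'

```text
time: 17.9
ee_pos: [0.5483, -0.025, 0.1354]
tcp_rot: [179.7, -0.0, 75.3]
wrist_force: [0.6, -0.1, -1.0]
grip_width: 0.0851
```

carry_out --commands '[1, 0, 0, 0, -8, 1, 0, 0, 0, -8, 1, 0, 0, 0, -7, 1, 0, 0, 0, -2, 1, -12, 0, 0, 0, 1, -12, 0, 0, 0, 1, -6, 0, 0, 0, 1, 0, 0, 0, 0]'

```text
time: 18.7
ee_pos: [0.5496, -0.0583, 0.1263]
tcp_rot: [-179.4, -0.3, 101.3]
wrist_force: [-0.5, 0.0, 0.3]
grip_width: 0.0857
```

```bash
python3 - <<'E'
from h import *
c=viewer.camera("wrist"); cv2.imwrite("pics/w13.png",c["color"])
t=viewer.camera("top"); cv2.imwrite("pics/t13.png",cv2.resize(t["color"][140:220,290:390],None,fx=7,fy=7,interpolation=2))
s=status.get_state(); print(s['ee_pos'],s['wrist_force'],s['tcp_rot'],s['joint_pos'].round(1))
E
```

```text
[ 0.54943408 -0.05696539  0.12653575] [-0.29220184 -0.35351193 -0.01074864] [-179.40351802   -0.35357528  101.35671842] [ 20.7  38.7 -27.3 107.2  25.6  40.9  -9.9]
```

View pics/w13.png

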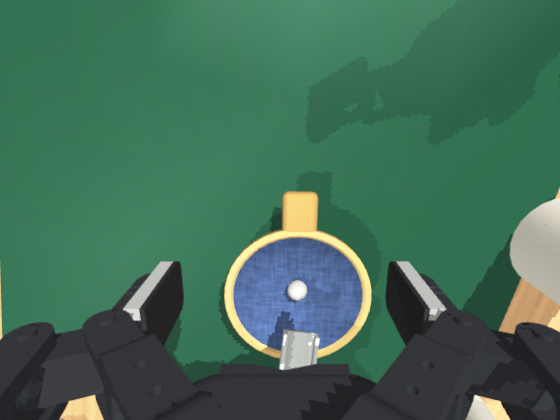

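View pics/t13.png

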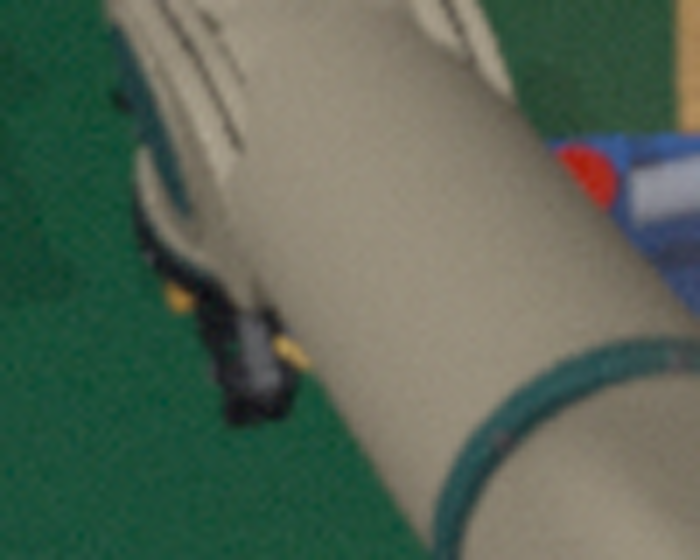

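```bash
python3 - <<'E'
from h import *
c=viewer.camera("wrist")
for n,u,v,z in [("tip",300.5,193,.032),("base",300.5,229,.032),("rimL",225,292,.032),("rimR",371,292,.032),("ball",297,290,.0183)]: print(n,onz(c,u,v,z).round(4))
a=onz(c,300.5,193,.032);b=(onz(c,225,292,.032)+onz(c,371,292,.032))/2
print(b, np.degrees(np.arctan2(*(a-b)[1::-1])),np.hypot(*(a-b)[:2]))
E
```

```text
tip [ 0.5577 -0.0429  0.032 ]
base [ 0.5634 -0.0694  0.032 ]
rimL [ 0.517  -0.1316  0.032 ]
rimR [ 0.6273 -0.1088  0.032 ]
ball [ 0.5732 -0.1262  0.0183]
[ 0.57218335 -0.12021983  0.032     ] 100.58102234289827 0.07862990151083131
```

carry_out --commands '[1, -2, 5, 0, 0, 1, -1, 4, 10, 0, 1, 0, 0, 20, 0, 1, 0, 0, 20, 0, 1, 0, 0, 15, 0, 1, 0, 0, 5, 0, 1, 0, 0, 0, 0, 1, 0, 0, 0, 0]'

```text
time: 19.65
ee_pos: [0.5618, -0.0535, 0.0529]
tcp_rot: [-179.7, -0.4, 101.7]
wrist_force: [-0.1, -0.0, 0.0]
grip_width: 0.0852
```

```bash
python3 - <<'E'
from h import *
c=viewer.camera("wrist"); cv2.imwrite("pics/w14.png",c["color"])
s=status.get_state(); print(s['ee_pos'],s['wrist_force'],s['tcp_rot'],s['joint_pos'].round(1))
E
```

```text
[ 0.56198781 -0.05354172  0.05308875] [-0.1165272   1.12523348 -0.24445466] [-179.6749805    -0.40859854  101.67498775] [ 17.4  45.5 -23.1 107.7  30.   33.2 -13.4]
```

View pics/w14.png

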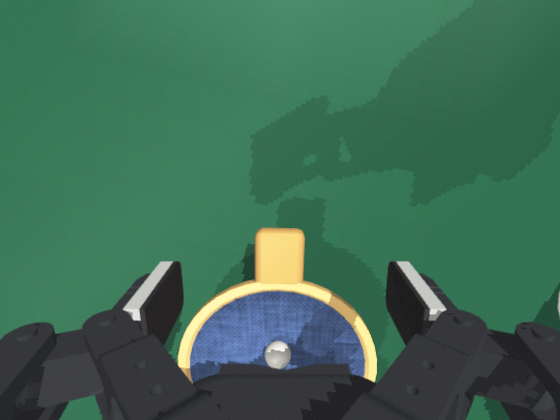

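```bash
python3 - <<'E'
from h import *
c=viewer.camera("wrist")
a=onz(c,280,230,.032);b=onz(c,280,282,.032);print(a,b,(a+b)/2, np.degrees(np.arctan2(*(a-b)[1::-1])))
s=status.get_state();p=s['ee_pos'];y=np.radians(s['tcp_rot'][2]);d=(a+b)/2-p
print(d[0]*np.cos(y)+d[1]*np.sin(y), d[0]*np.sin(y)-d[1]*np.cos(y))
E
```

```text
[ 0.55782269 -0.04321234  0.032     ] [ 0.56361947 -0.07177593  0.032     ] [ 0.56072108 -0.05749413  0.032     ] 101.47198635613566
-0.0034849844497520195 -0.0021162701967396384
```

carry_out --commands '[1, -3, -2, 8, 0, 1, 0, 0, 10, 0, 1, 0, 0, 10, 0, 1, 0, 0, 8, 0, 1, 0, 0, 4, 0, 1, 0, 0, 0, 0, 1, 0, 0, 0, 0, 1, 0, 0, 0, 0]'

```text
time: 20.55
ee_pos: [0.5611, -0.0574, 0.0106]
tcp_rot: [-179.8, -0.4, 101.6]
wrist_force: [-1.1, -0.5, 0.1]
grip_width: 0.0856
```

carry_out --commands '[0.7, 0, 0, 0, 0, 0.5, 0, 0, 0, 0, 0.4, 0, 0, 0, 0, 0.33, 0, 0, 0, 0, 0.29, 0, 0, 0, 0, 0.25, 0, 0, 0, 0, 0.2, 0, 0, 0, 0, 0, 0, 0, 0, 0]' --newtons 25

```text
time: 21.35
ee_pos: [0.5619, -0.0575, 0.0118]
tcp_rot: [-179.9, -0.3, 101.6]
wrist_force: [0.1, 0.7, -0.7]
grip_width: 0.0256
```

carry_out --commands '[0, 0, 0, 0, 0, 0, 0, 0, 0, 0, 0, 0, 0, 0, 0, 0, 0, 0, 0, 0, 0, 0, 0, 0, 0, 0, 0, 0, 0, 0, 0, 0, 0, 0, 0, 0, 0, 0, 0, 0]' --newtons 90

```text
time: 22.15
ee_pos: [0.562, -0.0576, 0.012]
tcp_rot: [-179.9, -0.3, 101.6]
wrist_force: [-0.1, -0.3, 1.6]
grip_width: 0.0238
```

```bash
python3 - <<'E'
from h import *
c=viewer.camera("wrist"); cv2.imwrite("pics/w15.png",c["color"])
c=viewer.camera("side"); cv2.imwrite("pics/s15.png",cv2.resize(c["color"][100:280,180:360],None,fx=3.3,fy=3.3,interpolation=2))
s=status.get_state(); print(s['ee_pos'],s['wrist_force'],s['tcp_rot'],s['joint_pos'].round(1))
E
```

```text
[ 0.56197072 -0.05756433  0.01200174] [-0.58839057  0.0174948   0.54607069] [-179.91175332   -0.31307836  101.63076091] [ 15.9  49.  -20.1 108.5  32.5  28.3 -15.3]
```

View pics/w15.png

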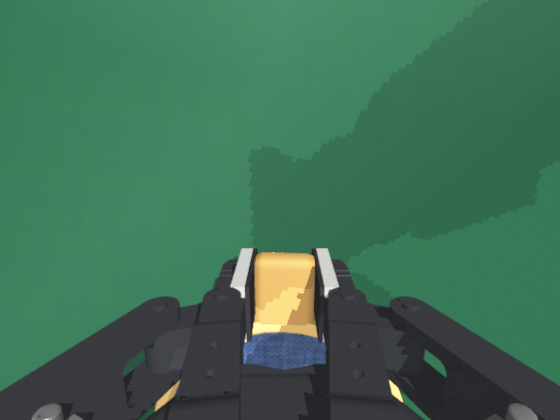

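View pics/s15.png

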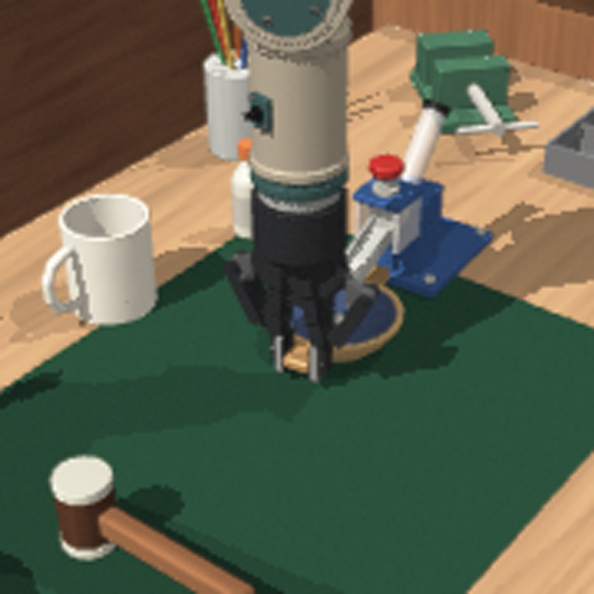

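carry_out --commands '[0, 0, 0, -2, 0, 0, 0, 0, -3, 0, 0, 2, 0, -1, 0, 0, 4, 0, 0, 0, 0, 5, 0, 0, 0, 0, 6, 0, 0, 0, 0, 7, 0, 0, 0, 0, 8, 0, 0, 0]'

```text
time: 23.05
ee_pos: [0.5546, -0.0243, 0.0181]
tcp_rot: [-179.9, -0.3, 101.6]
wrist_force: [0.2, 0.9, -1.3]
grip_width: 0.0241
```

```bash
python3 - <<'E'
from h import *
c=viewer.camera("side"); cv2.imwrite("pics/s16.png",cv2.resize(c["color"][130:250,210:350],None,fx=5,fy=5,interpolation=2))
s=status.get_state(); print(s['ee_pos'],s['wrist_force'],s['tcp_rot'])
E
```

```text
[ 0.55430966 -0.02189569  0.01823673] [-0.35617161  1.03593336 -0.56577236] [-179.88316453   -0.44868446  101.68452604]
```

View pics/s16.png

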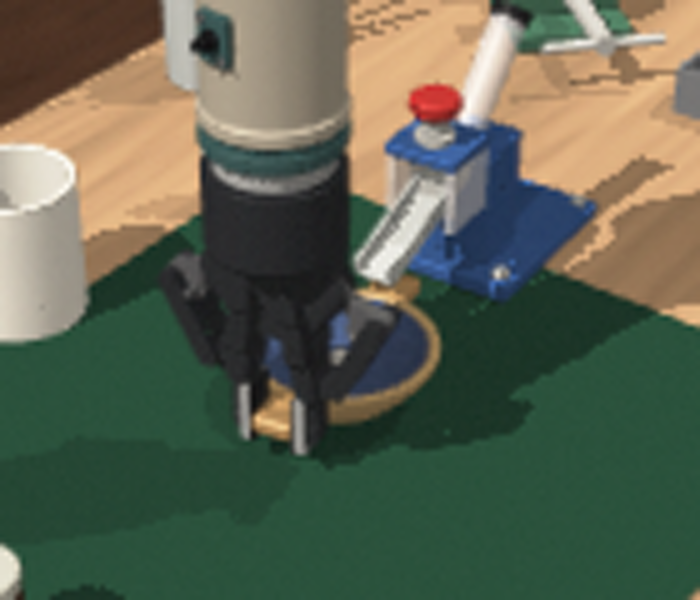

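carry_out --commands '[0, 8, 0, 0, 0, 0, 8, 0, 0, 0, 0, 8, 0, 0, 0, 0, 8, 0, 0, 0, 0, 8, 0, 0, 0, 0, 7, 0, 0, 0, 0, 5, 0, 0, 0, 0, 2, 0, 0, 0]'

```text
time: 23.9
ee_pos: [0.5422, 0.0371, 0.0187]
tcp_rot: [-179.9, -0.5, 101.8]
wrist_force: [-0.1, -0.4, -1.0]
grip_width: 0.0241
```

carry_out --commands '[0, 0, 0, -3, 0, 0, 0, 0, -5, 0, 0, 0, 0, -8, 0, 0, 0, 0, -10, 0, 0, 0, 0, -10, 0, 0, 0, 0, -10, 0, 0, 0, 0, -10, 0, 0, 0, 0, -10, 0]'

```text
time: 24.7
ee_pos: [0.5424, 0.0348, 0.0903]
tcp_rot: [-179.9, -0.4, 101.7]
wrist_force: [-0.9, 0.3, -0.7]
grip_width: 0.0241
```

```bash
python3 - <<'E'
from h import *
c=viewer.camera("side"); cv2.imwrite("pics/s17.png",cv2.resize(c["color"][130:250,210:350],None,fx=5,fy=5,interpolation=2))
s=status.get_state(); print(s['ee_pos'],s['wrist_force'],s['tcp_rot'],s['joint_pos'].round(1))
E
```

```text
[0.54349207 0.03493166 0.091852  ] [-0.27645196 -0.57846969  0.21793156] [179.98286595  -0.37372124 101.67848467] [  9.1  40.7 -23.8 110.3  26.9  34.5 -20.5]
```

View pics/s17.png

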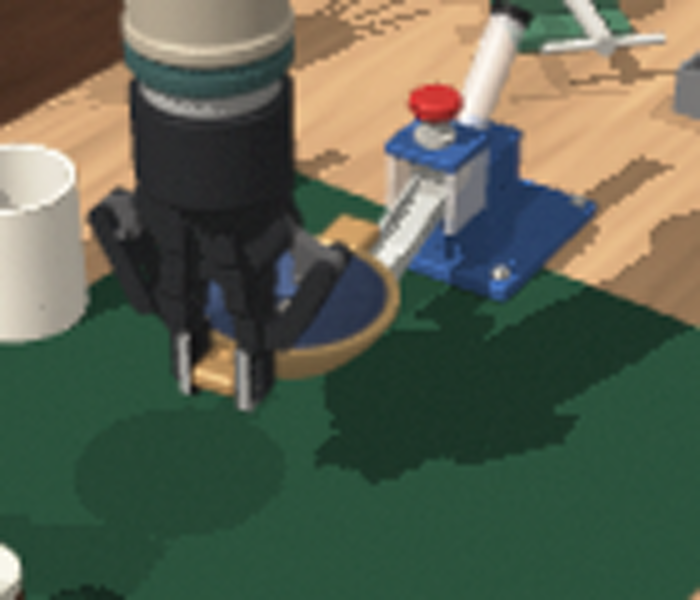

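carry_out --commands '[0, 0, 0, -10, 0, 0, 0, 0, -10, 0, 0, 0, 0, -10, -1, 0, 0, 0, -8, -2, 0, 0, 0, -5, -3, 0, 0, 0, -2, -4, 0, 0, 0, 0, -4, 0, 0, 0, 0, -4]'

```text
time: 25.55
ee_pos: [0.5438, 0.0347, 0.1437]
tcp_rot: [179.8, -0.2, 120.6]
wrist_force: [-0.1, -0.6, -0.6]
grip_width: 0.0243
```

carry_out --commands '[0, 0, 0, 0, -4, 0, 0, 0, 0, -4, 0, 0, 0, 0, -4, 0, 0, 0, 0, -4, 0, 0, 0, 0, -4, 0, 0, 0, 0, -4, 0, 0, 0, 0, -4, 0, 0, 0, 0, -4]'

```text
time: 26.35
ee_pos: [0.5432, 0.0335, 0.1477]
tcp_rot: [179.9, -0.0, 154.3]
wrist_force: [0.1, -0.3, -1.1]
grip_width: 0.0243
```

carry_out --commands '[0, 0, 0, 0, -4, 0, 0, 0, 0, -4, 0, 0, 0, 0, -4, 0, 0, 0, 0, -4, 0, 0, 0, 0, -3, 0, 0, 0, 0, -3, 0, 0, 0, 0, -2, 0, 0, 0, 0, -1]'

```text
time: 27.15
ee_pos: [0.5425, 0.031, 0.1511]
tcp_rot: [-179.9, -0.1, -179.3]
wrist_force: [-1.1, -0.7, -1.1]
grip_width: 0.0239
```

carry_out --commands '[0, 0, 0, 0, 0, 0, 0, 0, 0, 0, 0, 0, 0, 0, 0, 0, 0, 0, 0, 0, 0, 0, 0, 0, 0, 0, 0, 0, 0, 0, 0, 0, 0, 0, 0, 0, 0, 0, 0, 0]'

```text
time: 27.95
ee_pos: [0.5424, 0.0306, 0.1517]
tcp_rot: [-179.8, -0.1, -179.4]
wrist_force: [0.2, 0.2, -1.2]
grip_width: 0.0242
```

```bash
python3 - <<'E'
from h import *
t=viewer.camera("top"); cv2.imwrite("pics/t18.png",cv2.resize(t["color"][80:260,190:430],None,fx=3.3,fy=3.3,interpolation=2))
c=viewer.camera("side"); cv2.imwrite("pics/s18.png",cv2.resize(c["color"][100:310,130:370],None,fx=3.2,fy=2.8,interpolation=2))
c=viewer.camera("wrist"); cv2.imwrite("pics/w18.png",c["color"])
s=status.get_state(); print(s['time'],s['ee_pos'],s['wrist_force'],s['tcp_rot'],s['grip_width'],s['qvel'])
E
```

```text
28.1 [0.54243521 0.03056328 0.1516861 ] [ 0.16693704  0.64074032 -0.87856787] [-1.79834091e+02 -5.41080433e-02 -1.79376483e+02] 0.02432221088918026 [-0.04737883  0.00727068 -0.08392727 -0.01135692 -0.06156342  0.00494676
  0.15757797]
```

View pics/t18.png

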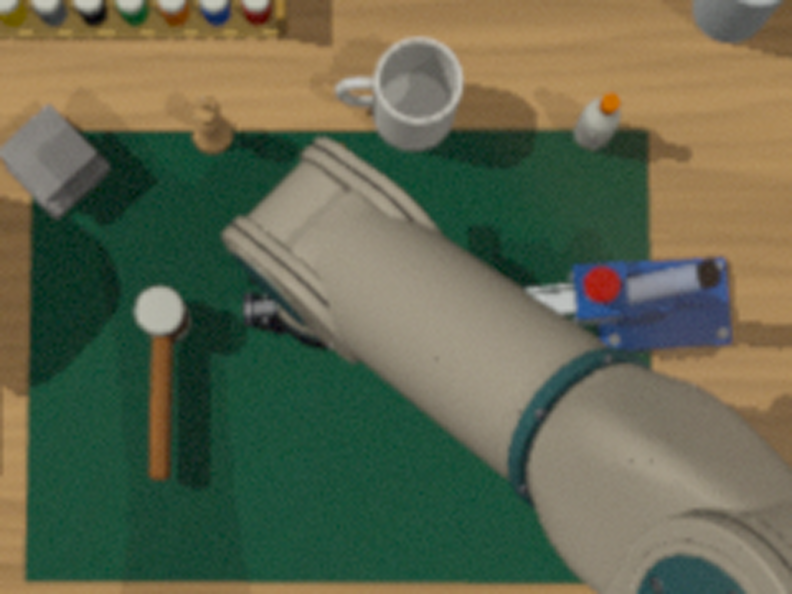

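View pics/s18.png

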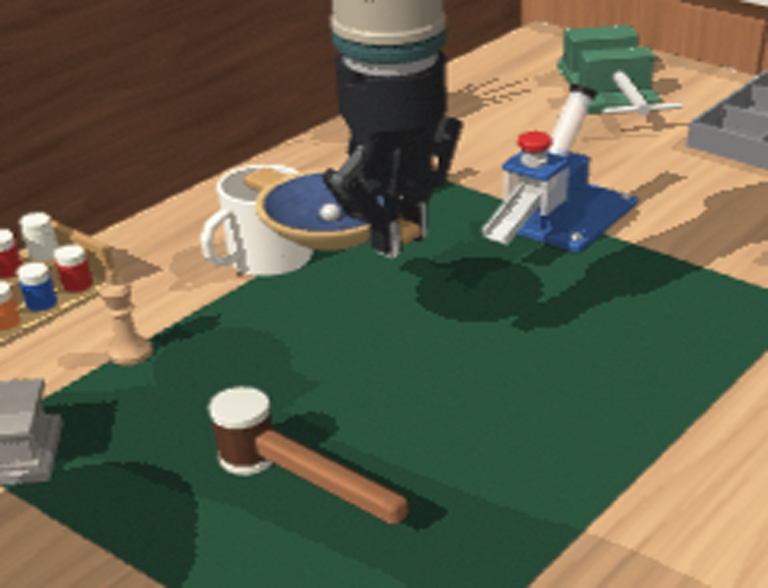

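View pics/w18.png

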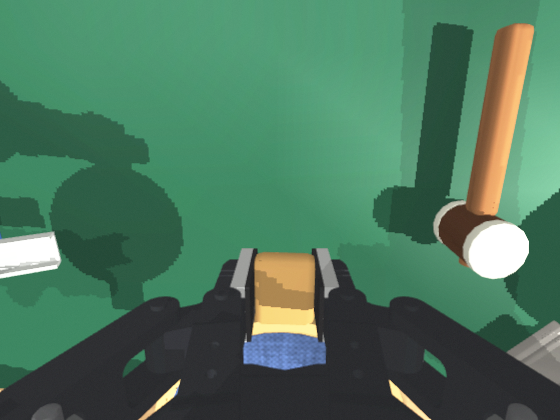

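```bash
python3 - <<'E'
from h import *
c=viewer.camera("side"); z=.1517-.012
im=c["color"][150:200,195:280]; im=cv2.resize(im,None,fx=9,fy=9,interpolation=2)
f=lambda p:tuple(((proj(c,p)-[195,150]+.5)*9-.5).round().astype(int).tolist())
C=np.array([.5424+.071,.0306,z])
for a in np.linspace(0,2*np.pi,60): cv2.circle(im,f(C+[.057*np.cos(a),.057*np.sin(a),.032]),2,(0,0,255),-1)
cv2.circle(im,f(C+[0,0,.0183]),4,(0,0,255),-1); cv2.circle(im,f(C+[.084,0,.032]),4,(0,255,0),-1)
cv2.imwrite("pics/s19.png",im)
E
```

```text
(no output)
```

View pics/s19.png

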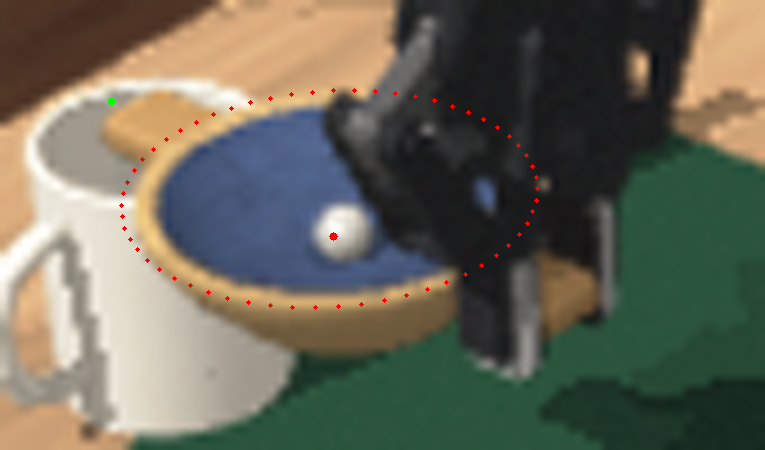

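```bash
python3 - <<'E'
from h import *
from scipy.optimize import least_squares
c=viewer.camera("side")
# outer top rim points & ear tip top corners in crop px
rim=np.array([[137,200],[147,165],[165,142],[185,126],[215,110],[250,99],[290,94],[150,238],[165,258],[200,282],[235,294],[280,299],[330,299],[380,293],[420,284]],float)
P=lambda a:(a+.5)/9-.5+np.array([195,150])
rp=P(rim); tip=P(np.array([[105,121]],float)); tip2=P(np.array([[158,92]],float))
from scipy.spatial.transform import Rotation as R
def pose(x): return R.from_euler('yx',x[3:5]), x[:3]
def res(x):
    r,t=pose(x); n=120; a=np.linspace(0,2*np.pi,n,endpoint=False)
    pts=np.array([proj(c,t+r.apply([.057*np.cos(i),.057*np.sin(i),.032])) for i in a])
    d=[]
    for p in rp:
        # signed dist to polygon
        d.append(cv2.pointPolygonTest(pts.astype(np.float32).reshape(-1,1,2),tuple(map(float,p)),True))
    return np.r_[d, 30*(np.array(x[:3])-x0[:3])/.1*1.0, 0.0]
x0=np.array([.6134,.0306,.1397,0,0])
s=least_squares(res,x0,diff_step=1e-3,x_scale=[.01,.01,.01,.05,.05])
print(s.x[:3].round(4),np.degrees(s.x[3:]).round(2),s.cost, s.fun.round(2))
r,t=pose(s.x); bp=P(np.array([343,232.])); 
# ball centre on dish plane z=.0183
o,d=ray(c,*bp); n=r.apply([0,0,1]); q=t+r.apply([0,0,.0183]); X=o+d*(n@(q-o))/(n@d); print("ball off",(r.inv().apply(X-q)*1000).round(1), "vs nominal", ((onz(c,*bp,.158)-[.6134,.0306,.158])*1000).round(1))
print("ear tip px",(proj(c,t+r.apply([.084,0,.032]))-[195,150]+.5)*9-.5)
E
```

```text
[0.612  0.0281 0.1406] [0.1  0.48] 1.2336588647271145 [ 0.62  0.3  -0.03 -0.21 -0.3  -0.18  0.25  0.52  0.04 -0.42 -0.48 -0.16
  0.09  0.3   0.4  -0.42 -0.75  0.27  0.  ]
ball off [-0.4  0.6  0. ] vs nominal [-0.8 -3.1  0. ]
ear tip px [121.28377319  96.70691931]
```

```bash
python3 - <<'E'
from h import *
print(order.job_done()); s=status.get_state(); print(s['time'],s['ee_pos'],s['tcp_rot'])
E
```

```text
the job is handed in; nothing more can be done
None
the job is handed in; nothing more can be done
```

I handed the job in at about 28 s of the 67 s allowed; the hand-in gives no verdict. Ball, dish and mallet all looked right in the last pictures.

**What I did:**
- **Plunger:** I took the mallet that was farther from the base and pressed the plunger down with it. The plunger was fully down with about 24 N on it, and the ball rolled into the dish.
- **Mallet:** The second, firmer press made the mallet slip about 25° in the grip. I levelled it by pressing its handle end against the table, then let go. It stands upright on its head, close to its starting place but turned by about 25°.
- **Dish:** I took the dish by the ear that sticks out, drew it clear of the chute, lifted it and turned it to face the far edge.

**Last checks:**
- **Height:** The underside is about 14 cm above the table.
- **Level and ball:** A fit to the side picture puts the tilt at about 0.5° and the ball within about 1 mm of the middle. A simpler estimate without the fit put the ball about 3 mm off. Both are well inside the 10 mm limit.
- **Direction:** The gripper is within about 1° of straight across. I checked the free ear only roughly, against its outline in the picture.
- **Scene:** The plunger is back up and the other things look unmoved.

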